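# Riddle the spacer buttons out of the kiln props

## Task

Pick up the wooden sieve by the bar across its top, carry it gently and level to a stop over the middle of the big grey basin, then shake it side to side there until all three small clay buttons have dropped through into the basin. Keep the two large clay props in the sieve, then set the sieve down flat on the table beside the basin and let go.

Things in the scene. Friction and masses are not known exactly. Their poses are not given: they have to be found in the camera images.
- sieve: Rectangular wooden sieve (0.3 to 0.5 kg, its load 0.3 kg more), 184 mm (its x) by 154 mm (its y) outside, walls 12 mm thick and 50 mm high. Origin at the centre of its underside, z up; it starts flat on the table. Shake it along its x, across its slats. A tilt over 20 degrees spoils the job.
- sieve_floor (a point): Centre of the sieve's floor, 10 mm above its origin, same axes: five steel slats along y, 10 mm wide, at x = -72, -36, 0, 36, 72 mm, with open gaps of 26 mm between. Clay pieces slide on them only if the sieve is accelerated sideways at over about 2 to 2.5 m/s2 (strokes of 40 to 50 mm in 0.2 s or less do it); gentle carrying leaves them in place.
- sieve_handle (a point): Centre of the sieve's carrying bar, 113 mm straight above the origin of the sieve, same axes. The bar is wood, 16 mm thick along the sieve's x and 30 mm high, and runs 130 mm along its y between two 12 mm thick, 24 mm wide posts; grip it across its thickness.
- basin_floor (a point): Centre of the inner floor of the big round grey plastic basin (loose, 0.9 kg), 6 mm above the table. Inside radius about 125 mm at the floor and 160 mm at the rim; outside radius 165 mm at the rim, which stands 65 mm above the table. (A much smaller terracotta bowl and a white dish are also on the table and are not used.)
- button1_center (a point): Centre of a small fired clay button, a solid disc 18 mm in diameter and 12 mm high, 11 g, lying at the start flat on one of the sieve's slats.
- button2_center (a point): A second button, the same.
- button3_center (a point): A third button, the same.
- prop1_center (a point): Centre of a large fired clay prop, an upright cylinder 52 mm in diameter and 36 mm high, 120 g, standing on the sieve's slats; too big for the gaps.
- prop2_center (a point): A second prop, the same.
Not all that is in view belongs to the job. Leave any orange look-alike of the part that bears prop1_center alone. What is shaped like the part that bears prop2_center but yellow is not meant.

How it is judged:
By the outcome, as a careful person would: the job done as asked, in the order asked, and still so for the second after the job is handed in, with the robot touching nothing.
It also fails if it takes over 58 s, if anything falls off the work surface, if the arm or the gripper's body presses on something with over 40 N, if the wrist force passes 120 N, or if a joint passes its speed limit or range.

## Robot

A 6-joint arm with a two-finger parallel gripper is mounted at the origin on the work surface. World frame = base frame: x ahead of the robot, y to its left, z up, the work surface at z = 0. Lengths are in mm, angles in rad, forces in N, time in s.
With the tool pointing down it reaches from about 350 to 975 mm from the base axis. Payload 7.1 kg.
Tool frame: the origin (TCP) lies between the finger pads; the fingertips stand 19 mm ahead of it and the grasp point (between the pads) is the TCP; z points along the fingers, y is the line along which they close (so a half turn about z gives the same grasp; the last joint's range is limited). The gripper opens to 88 mm and grips with 3 to 60 N. Pads are 20 mm wide; open, the fingers measure 115 mm over their backs; the gripper's body (75 mm by 178 mm) begins 61 mm behind the grasp point.
Start: joints at [1.216, 0.423, 1.63, -0, 1.089, -0.019], TCP at [205.921, 590.086, 241.675] pointing down, gripper open.
Joint ranges: [-3, 3], [-0.9, 2.11], [0.09, 2.58], [-1.31, 4.45], [0.11, 2.69], [-2.54, 2.54]. Speed limits (rad/s): [2.39, 2.39, 3.01, 3.14, 3.14, 3.14].

## Interface

Orientations are given as a rotation vector (axis times angle).
In Python, from workcell import ctrl gives the robot as it stands.
- The arm moves only by the tool arm_command, never from a script. Its argument "series" is a list of rows, each an object with "linear": the shift along the tool's x, y, z in m, a list of three; "turn": the turn about the tool's z in rad. A call has 1 to 10 rows; each row shifts and turns the commanded pose from where the row before left it, along the tool's axes as they then stand; what a row does not reach is not made up. A row lasts 1/10 s, in which the tool goes at most 50 mm and 8.59 degrees, less where a joint would pass 70% of its speed; a pose out of reach is approached as far as the arm can. A call with a gripper value outside its range is refused whole. "jaw" is the opening, from -1 (shut) to 1 (fully open), set as the call begins (left out, the last holds). The fingers move at their own pace and stop on an object; the grip force is fixed at half the most. Time passes only in rows, so rows that do not move let the fingers close. It gives the time, the measured TCP pose, the force, the opening and the grip force at its end, in the units of the state.
- ctrl.get_obs(): the state, without advancing time (a new reading comes with each control period).
- ctrl.get_image(name): name is "scene" or "top" or "wrist"; returns a dict with "frame" (400x640x3 uint8, blue, green, red), "fx", "fy", "cx", "cy" (pixels), "rvec" (rotation vector, rad) and "tvec" (3), from world to camera coordinates, as OpenCV has them. Camera axes: x right, y down, z forward; pixel columns grow to the right and rows downward; lengths in mm; the calibration is good to about 2 mm. A picture is of the moment at which its call begins. There is no depth.
- ctrl.close_job(): hands the job in; it is judged then, once.
The state is a dict: "t": time; "qpos": joint angles; "qvel": joint speeds; "joint_torque": joint torques, N m; "ee_pos": TCP position; "orientation": TCP orientation; "ft_force": force on the tool from outside, world axes, zero at the start; "moment": the same for the moment, N m; "width": finger opening in mm; "grasp_force": force on a finger pad.
Only numpy, scipy, OpenCV 4.12 (cv2) and the standard library are available. Lean on these libraries where they do the work, as an engineer would, in place of code of your own. Each camera call takes 0.05 s, during which the arm holds its last target. There are 200 camera calls.

## Working session

There is one attempt and no reset: what is moved stays moved. The work goes in short steps, Python scripts to look and compute and a tool call to move; the robot and the scene stay as the last step left them, time stands still between calls to the robot, and variables do not carry over. Pictures are saved under pics/ and viewed, at most 10 in all, crops included, and the job is handed in when it is done.

Besides the shell and the picture viewer there is one more tool, called as name(argument=value, ...), one argument or row to a line, values as JSON. arm_command: Moves the arm, as the interface text tells. Its arguments: {"type":"object","properties":{"series":{"type":"array"},"jaw":{"type":"number"}},"required":["series"]}

```bash
mkdir -p pics; cat > h.py <<'E'
import numpy as np, cv2
from workcell import ctrl
def cam(n):
    d=ctrl.get_image(n); d['R']=cv2.Rodrigues(np.array(d['rvec'],float))[0]; d['t']=np.array(d['tvec'],float).ravel(); return d
def ray(d,u,v,z):
    c=-d['R'].T@d['t']; r=d['R'].T@np.array([(u-d['cx'])/d['fx'],(v-d['cy'])/d['fy'],1.])
    return (c+r*(z-c[2])/r[2]).round(1)
def proj(d,p):
    q=d['R']@np.array(p,float)+d['t']; return (q[:2]/q[2]*[d['fx'],d['fy']]+[d['cx'],d['cy']]).round(1)
E
python3 - <<'E'
from h import *
o=ctrl.get_obs(); print(o['t'],o['ee_pos'],o['orientation'],o['width'],cv2.Rodrigues(np.array(o['orientation']))[0].round(3))
for n in('top','scene'):
    d=cam(n); cv2.imwrite(f'pics/{n}0.png',d['frame']); print(n,d['fx'],d['cx'],d['cy'],d['rvec'],d['tvec'],(-d['R'].T@d['t']).round())
E
```

```text
0.0 [205.75021057 589.59599184 240.90632014] [-5.24938182e-01 -3.09715084e+00  2.32240959e-03] 87.82207853748638 [[-0.944  0.33  -0.001]
 [ 0.33   0.944 -0.001]
 [ 0.    -0.002 -1.   ]]
top 415.72586430213147 320.89178138232717 203.03701343539802 [ 2.1412068  -2.17092688  0.07945558] [  89.98673901  548.85014022 1218.0660302 ] [ 424.   49. 1269.]
scene 403.4806479498753 324.68946093791277 187.63839000526843 [ 1.35827194  2.30472965 -0.84803472] [ 227.23641414 -353.88579947 1353.95604092] [1100.  369.  814.]
```

View pics/top0.png

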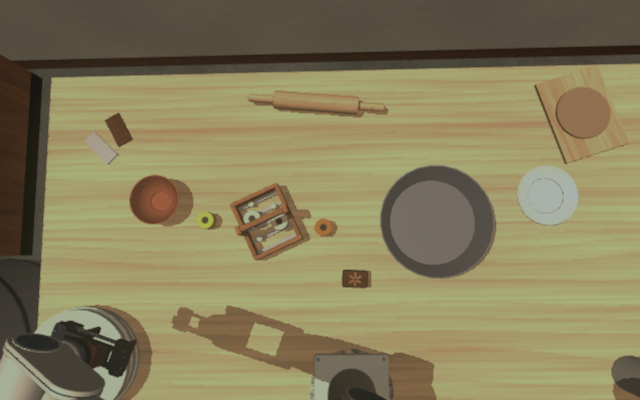

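View pics/scene0.png

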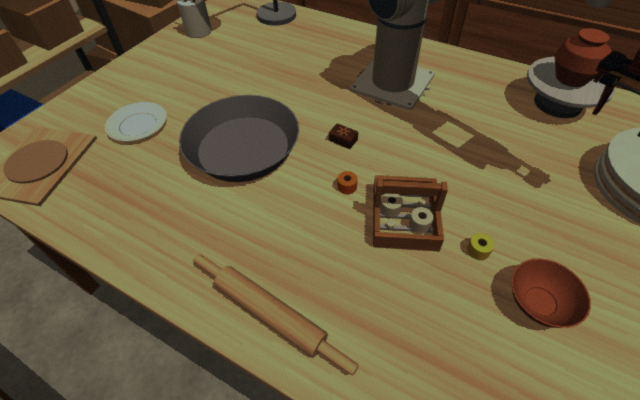

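The top view shows the sieve near (268,221), with its bar running from about (237,234) to (287,207). The basin is at (437,221), and the orange and yellow decoys are at (324,228) and (205,220).

```bash
python3 - <<'E'
from h import *
a=cv2.imread('pics/top0.png'); b=cv2.imread('pics/scene0.png')
A=cv2.resize(a[175:270,220:345],None,fx=6,fy=6,interpolation=cv2.INTER_CUBIC)
cv2.imwrite('pics/c1.png',A)
B=cv2.resize(b[165:260,360:460],None,fx=6,fy=6,interpolation=cv2.INTER_CUBIC); cv2.imwrite('pics/c2.png',B)
d=cam('top')
hsv=cv2.cvtColor(a,cv2.COLOR_BGR2HSV)
m=((hsv[...,1]<75)&(hsv[...,2]<130)).astype(np.uint8); m[:140]=0;m[290:]=0;m[:,:360]=0;m[:,510:]=0
c=max(cv2.findContours(m,0,2)[0],key=cv2.contourArea); e=cv2.fitEllipse(c); print(e, ray(d,*e[0],65))
for n,p,z in[('orange',(324,228),20),('dark',(355,279),20),('pin1',(275,102),25),('pin2',(384,108),25),('dish',(548,195),10)]: print(n,ray(d,*p,z))
E
```

```text
((436.9846496582031, 221.4867706298828), (110.70093536376953, 114.4632568359375), 125.3232192993164) [ 487.9 -252.    65. ]
orange [475.5  74.3  20. ]
dark [323.4 -15.5  20. ]
pin1 [867.  220.8  25. ]
pin2 [ 840.5 -114.8   25. ]
dish [ 565.9 -600.    10. ]
```

View pics/c1.png

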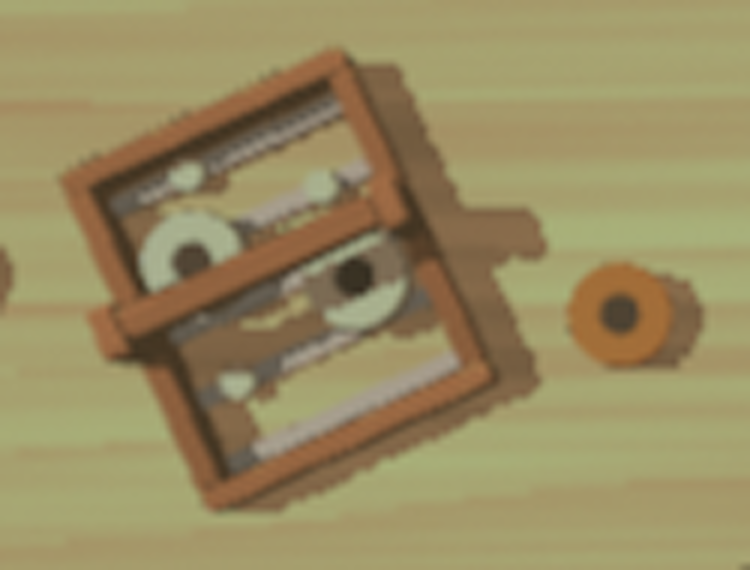

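View pics/c2.png

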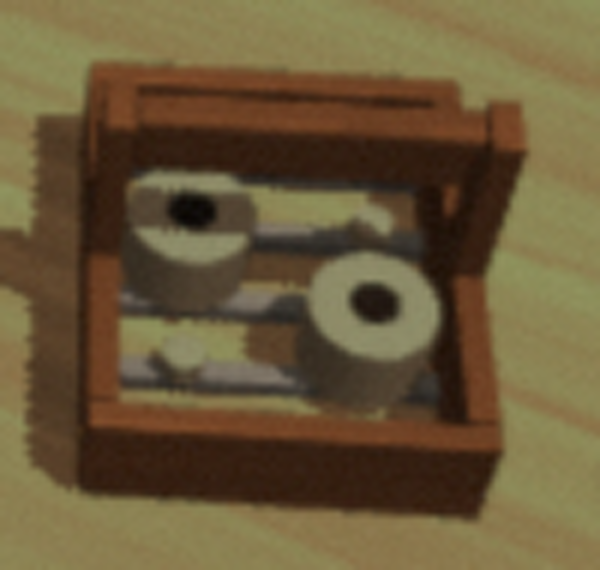

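The crops show the sieve's rim corners in c1 at (62,180), (342,50), (493,375) and (213,508). The buttons are at (188,175), (322,185) and (237,383), and the cream props at (190,258) and (355,278).

```bash
python3 - <<'E'
from h import *
d=cam('top')
f=lambda u,v,z: ray(d,220+u/6-.4,175+v/6-.4,z)
C=[f(*p,50) for p in((62,180),(342,50),(493,375),(213,508))]
for c in C: print(c)
ctr=np.mean(C,0); print('ctr',ctr, [np.linalg.norm(C[i]-C[(i+1)%4]).round() for i in range(4)])
y=(C[0]+C[3]-C[1]-C[2])[:2]; y/=np.linalg.norm(y)   # toward image left
y2=(C[0]-C[1]+C[3]-C[2])[:2]; x=(C[0]+C[1]-C[2]-C[3])[:2]; x/=np.linalg.norm(x)
print('y',y,np.degrees(np.arctan2(y[1],y[0])),'x',x,np.degrees(np.arctan2(x[1],x[0])))
bl=f(122,322,128); br=f(375,213,128); print('bar',bl,br,(bl+br)/2, np.degrees(np.arctan2(*(bl-br)[1::-1])))
for n,p,z in[('b1',(188,175),22),('b2',(322,185),22),('b3',(237,383),22),('p1',(190,258),46),('p2',(355,278),46)]:
    q=(f(*p,z)-ctr)[:2]; print(n,(q@x).round(),(q@y).round())
o=ctrl.get_obs(); print(o['t'],o['qpos'])
E
```

```text
[547.4 351.8  50. ]
[610.  212.8  50. ]
[448.5 139.1  50. ]
[385.7 276.2  50. ]
ctr [497.9   244.975  50.   ] [np.float64(152.0), np.float64(178.0), np.float64(151.0), np.float64(178.0)]
y [-0.41352962  0.91049066] 114.4267540065373 x [0.90781958 0.41936096] 24.794248902798458
bar [473.4 304.  128. ] [522.  187.2 128. ] [497.7 245.6 128. ] 112.59199396421755
b1 70.0 23.0
b2 36.0 -36.0
b3 -36.0 44.0
p1 28.0 36.0
p2 -17.0 -34.0
0.2 [ 1.21596976e+00  4.23586854e-01  1.63036081e+00  1.65888112e-05
  1.08860917e+00 -1.90047323e-02]
```

arm_command(
  series=[
    {"linear": [0, 0, 0], "turn": 0.134},
    {"linear": [0, 0, 0], "turn": 0.134},
    {"linear": [0, 0, 0], "turn": 0.134},
    {"linear": [0, 0, 0], "turn": 0.134},
    {"linear": [0, 0, 0], "turn": 0.134},
    {"linear": [0, 0, 0], "turn": 0.134},
    {"linear": [-0.036, 0.01, 0], "turn": 0},
    {"linear": [-0.036, 0.01, 0], "turn": 0},
    {"linear": [-0.036, 0.01, 0], "turn": 0},
    {"linear": [-0.036, 0.01, 0], "turn": 0},
  ],
  jaw=1,
)

```text
t: 1.2
ee_pos: [303.0, 474.8, 241.5]
orientation: [1.694, 2.645, -0.0]
ft_force: [-0.1, 0.1, -0.5]
width: 87.5
grasp_force: 0.0
```

arm_command(
  series=[
    {"linear": [-0.036, 0.01, 0], "turn": 0},
    {"linear": [-0.036, 0.01, 0], "turn": 0},
    {"linear": [-0.036, 0.01, 0], "turn": 0},
    {"linear": [-0.036, 0.01, 0], "turn": 0},
    {"linear": [-0.036, 0.01, 0], "turn": 0},
    {"linear": [-0.036, 0.01, 0], "turn": 0},
    {"linear": [-0.036, 0.01, 0], "turn": 0},
    {"linear": [-0.036, 0.01, 0], "turn": 0},
    {"linear": [0, 0, 0], "turn": 0},
    {"linear": [0, 0, 0], "turn": 0},
  ],
)

```text
t: 2.2
ee_pos: [495.5, 247.2, 241.4]
orientation: [-1.697, -2.643, 0.001]
ft_force: [0.2, -0.5, 0.2]
width: 87.9
grasp_force: 0.0
```

```bash
cat > st.py <<'E'
from h import *
o=ctrl.get_obs(); R=cv2.Rodrigues(np.array(o['orientation']))[0]
print(o['t'],o['ee_pos'].round(1),R.round(3).tolist(),o['ft_force'].round(1),o['moment'].round(2),o['width'],o['grasp_force'])
E
cat > tgt.py <<'E'
import sys
from st import *
g=np.array([float(a) for a in sys.argv[1:4]])
print('tool delta',(R.T@(g-o['ee_pos'])).round(1),'y ang',np.degrees(np.arctan2(R[1,1],R[0,1])))
E
python3 tgt.py 498 245.3 113
python3 - <<'E'
from h import *
d=cam('wrist');cv2.imwrite('pics/w1.png',d['frame']); print(proj(d,[498,245.3,128]))
E
```

```text
2.2 [495.5 247.2 241.4] [[-0.416, 0.909, -0.001], [0.909, 0.416, 0.0], [0.0, -0.001, -1.0]] [ 0.2 -0.5  0.2] [-0.01  0.01  0.  ] 87.9045132338592 0.0
tool delta [ -2.8   1.6 128.4] y ang 24.575420901457623
[318.5 207.5]
```

View pics/w1.png

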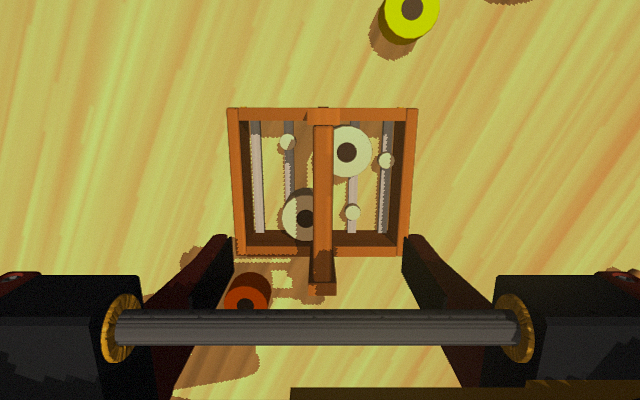

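The bar lies straight between the fingers at columns 313–332. Its centre is about 3 mm right of my estimate. I'm descending now.

arm_command(
  series=[
    {"linear": [-0.003, 0.004, 0.01], "turn": 0},
    {"linear": [0, 0, 0.02], "turn": 0},
    {"linear": [0, 0, 0.02], "turn": 0},
    {"linear": [0, 0, 0.02], "turn": 0},
    {"linear": [0, 0, 0.02], "turn": 0},
    {"linear": [0, 0, 0.015], "turn": 0},
    {"linear": [0, 0, 0.014], "turn": 0},
    {"linear": [0, 0, 0.01], "turn": 0},
    {"linear": [0, 0, 0], "turn": 0},
    {"linear": [0, 0, 0], "turn": 0},
  ],
)

```text
t: 3.25
ee_pos: [500.4, 247.0, 112.8]
orientation: [1.695, 2.645, 0.0]
ft_force: [0.0, 0.0, -0.2]
width: 87.6
grasp_force: 0.0
```

arm_command(
  series=[
    {"linear": [0, 0, 0], "turn": 0},
    {"linear": [0, 0, 0], "turn": 0},
    {"linear": [0, 0, 0], "turn": 0},
    {"linear": [0, 0, 0], "turn": 0},
    {"linear": [0, 0, 0], "turn": 0},
    {"linear": [0, 0, 0], "turn": 0},
    {"linear": [0, 0, 0], "turn": 0},
    {"linear": [0, 0, 0], "turn": 0},
    {"linear": [0, 0, 0], "turn": 0},
    {"linear": [0, 0, 0], "turn": 0},
  ],
  jaw=-1,
)

```text
t: 4.25
ee_pos: [500.3, 246.7, 112.6]
orientation: [-1.695, -2.645, 0.0]
ft_force: [-0.7, 0.2, -0.2]
width: 15.8
grasp_force: 30.0
```

arm_command(
  series=[
    {"linear": [0, 0, -0.003], "turn": 0},
    {"linear": [0, 0, -0.006], "turn": 0},
    {"linear": [0, 0, -0.01], "turn": 0},
    {"linear": [0, 0, -0.014], "turn": 0},
    {"linear": [0, 0, -0.016], "turn": 0},
    {"linear": [0, 0, -0.016], "turn": 0},
    {"linear": [0, 0, -0.014], "turn": 0},
    {"linear": [0, 0, -0.01], "turn": 0},
    {"linear": [0, 0, -0.006], "turn": 0},
    {"linear": [0, 0, -0.003], "turn": 0},
  ],
)

```text
t: 5.25
ee_pos: [500.4, 246.7, 211.3]
orientation: [1.695, 2.645, 0.001]
ft_force: [0.3, -0.6, -7.1]
width: 15.9
grasp_force: 30.0
```

```bash
python3 tgt.py 488 -252 211
python3 - <<'E'
from h import *
d=cam('wrist');cv2.imwrite('pics/w2.png',d['frame'])
E
```

```text
5.25 [500.4 246.7 211.3] [[-0.418, 0.909, 0.001], [0.909, 0.418, 0.0], [-0.0, 0.001, -1.0]] [ 0.3 -0.6 -7.1] [-0.11  0.09  0.01] 15.916891164254228 29.993758499622345
tool delta [-4.479e+02 -2.196e+02  2.000e-01] y ang 24.69606369245714
```

View pics/w2.png

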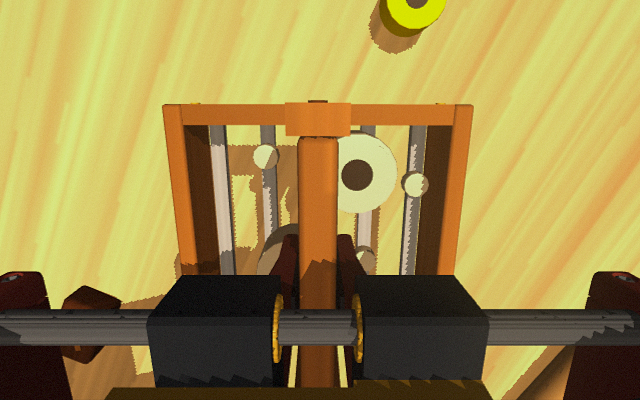

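The sieve hangs level with all five pieces still in place. Next is a gentle carry to the basin.

arm_command(
  series=[
    {"linear": [-0.0036, -0.0018, 0], "turn": 0},
    {"linear": [-0.0072, -0.0035, 0], "turn": 0},
    {"linear": [-0.0108, -0.0053, 0], "turn": 0},
    {"linear": [-0.0144, -0.007, 0], "turn": 0},
    {"linear": [-0.018, -0.0088, 0], "turn": 0},
    {"linear": [-0.0198, -0.0097, 0], "turn": 0},
    {"linear": [-0.0198, -0.0097, 0], "turn": 0},
    {"linear": [-0.0198, -0.0097, 0], "turn": 0},
    {"linear": [-0.0198, -0.0097, 0], "turn": 0},
    {"linear": [-0.0198, -0.0097, 0], "turn": 0},
  ],
)

```text
t: 6.3
ee_pos: [495.6, 74.2, 210.6]
orientation: [-1.696, -2.644, 0.001]
ft_force: [-1.2, 0.8, -7.5]
width: 16.0
grasp_force: 30.0
```

arm_command(
  series=[
    {"linear": [-0.0198, -0.0097, 0], "turn": 0},
    {"linear": [-0.0198, -0.0097, 0], "turn": 0},
    {"linear": [-0.0198, -0.0097, 0], "turn": 0},
    {"linear": [-0.0198, -0.0097, 0], "turn": 0},
    {"linear": [-0.0198, -0.0097, 0], "turn": 0},
    {"linear": [-0.0198, -0.0097, 0], "turn": 0},
    {"linear": [-0.0198, -0.0097, 0], "turn": 0},
    {"linear": [-0.0198, -0.0097, 0], "turn": 0},
    {"linear": [-0.0198, -0.0097, 0], "turn": 0},
    {"linear": [-0.0198, -0.0097, 0], "turn": 0},
  ],
)

```text
t: 7.3
ee_pos: [489.7, -145.9, 210.6]
orientation: [-1.696, -2.644, 0.0]
ft_force: [0.1, 0.7, -7.1]
width: 15.6
grasp_force: 30.0
```

arm_command(
  series=[
    {"linear": [-0.0198, -0.0097, 0], "turn": 0},
    {"linear": [-0.018, -0.0088, 0], "turn": 0},
    {"linear": [-0.0162, -0.0079, 0], "turn": 0},
    {"linear": [-0.0144, -0.007, 0], "turn": 0},
    {"linear": [-0.0108, -0.0053, 0], "turn": 0},
    {"linear": [-0.008, -0.004, 0], "turn": 0},
    {"linear": [-0.0054, -0.0026, 0], "turn": 0},
    {"linear": [-0.0036, -0.0018, 0], "turn": 0},
    {"linear": [-0.0018, -0.0009, 0], "turn": 0},
    {"linear": [0, 0, 0], "turn": 0},
  ],
)

```text
t: 8.3
ee_pos: [488.2, -253.0, 210.6]
orientation: [-1.695, -2.645, -0.0]
ft_force: [0.1, -0.1, -6.4]
width: 16.1
grasp_force: 30.0
```

```bash
python3 tgt.py 488 -252 206
python3 - <<'E'
from h import *
d=cam('top');a=d['frame'];print(proj(d,[488,-252,206]));A=cv2.resize(a[150:300,350:520],None,fx=4,fy=4,interpolation=cv2.INTER_CUBIC); cv2.imwrite('pics/c3.png',A)
E
```

```text
8.3 [ 488.2 -253.   210.6] [[-0.418, 0.908, -0.0], [0.908, 0.418, 0.0], [0.0, -0.0, -1.0]] [ 0.1 -0.1 -6.4] [-0.04  0.13 -0.01] 16.065387654713785 29.99388724565506
tool delta [0.9 0.3 4.6] y ang 24.708442946456007
[450.8 218.3]
```

View pics/c3.png

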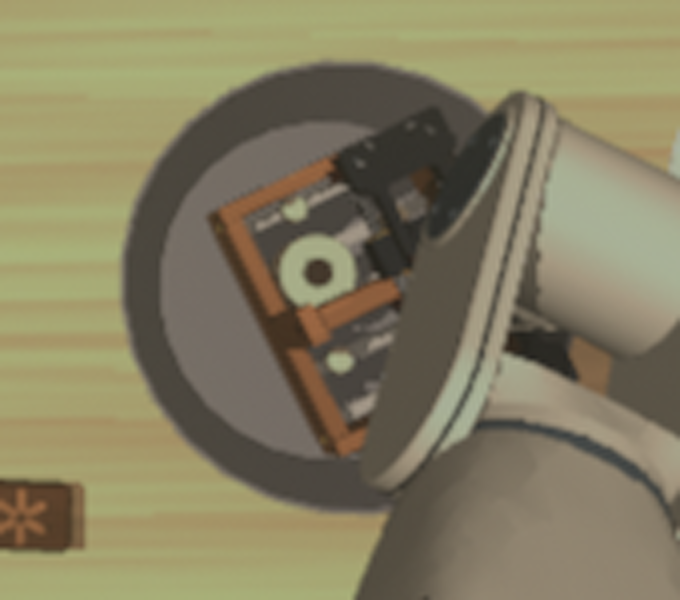

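The sieve is centred over the basin and still level. I'm starting with moderate strokes along the tool's y.

arm_command(
  series=[
    {"linear": [0, 0.011, 0.005], "turn": 0},
    {"linear": [0, 0.011, 0.005], "turn": 0},
    {"linear": [0, -0.022, 0], "turn": 0},
    {"linear": [0, -0.022, 0], "turn": 0},
    {"linear": [0, 0.022, 0], "turn": 0},
    {"linear": [0, 0.022, 0], "turn": 0},
    {"linear": [0, -0.022, 0], "turn": 0},
    {"linear": [0, -0.022, 0], "turn": 0},
    {"linear": [0, 0.022, 0], "turn": 0},
    {"linear": [0, 0, 0], "turn": 0},
  ],
)

```text
t: 9.35
ee_pos: [490.5, -252.5, 200.6]
orientation: [1.693, 2.644, 0.001]
ft_force: [1.5, -0.6, -7.7]
width: 15.9
grasp_force: 30.0
```

```bash
python3 st.py
python3 - <<'E'
from h import *
w=cam('wrist')['frame'];d=cam('top')['frame']
A=cv2.resize(d[150:300,350:520],(453,400),interpolation=cv2.INTER_CUBIC)
cv2.imwrite('pics/m1.png',np.hstack([w[:,150:490],A]))
E
```

```text
9.35 [ 490.5 -252.5  200.6] [[-0.418, 0.908, 0.002], [0.908, 0.418, -0.0], [-0.001, 0.002, -1.0]] [ 1.5 -0.6 -7.7] [-0.06 -0.26  0.07] 15.861763162560182 29.999267756938934
```

View pics/m1.png

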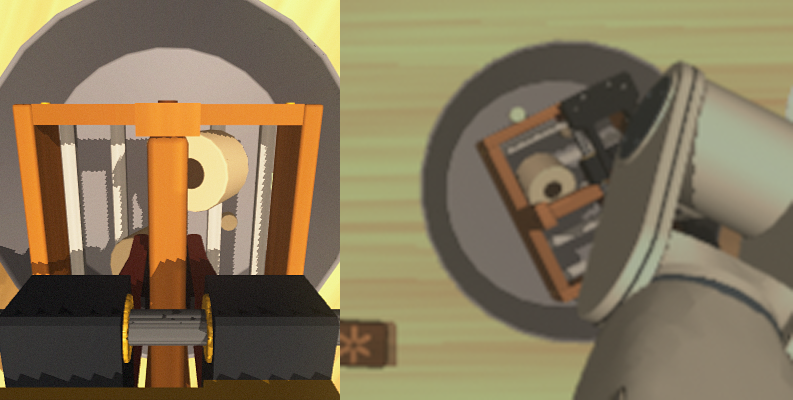

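The shake worked. One button lies in the basin, at (517,115) in the mosaic, and prop1 seems to have tipped against the bar. I'll let things settle, then count cream blobs numerically.

arm_command(
  series=[
    {"linear": [0, 0, 0], "turn": 0},
    {"linear": [0, 0, 0], "turn": 0},
    {"linear": [0, 0, 0], "turn": 0},
    {"linear": [0, 0, 0], "turn": 0},
    {"linear": [0, 0, 0], "turn": 0},
  ],
)

```text
t: 9.95
ee_pos: [488.0, -253.2, 200.7]
orientation: [1.695, 2.645, -0.0]
ft_force: [-0.5, -0.7, -7.1]
width: 15.7
grasp_force: 30.0
```

```bash
cat > bl.py <<'E'
from h import *
import sys
B=np.array([488,-252,6.])
ims={}
for n in('top','scene','wrist'):
    d=cam(n); a=d['frame']; ims[n]=a; h=cv2.cvtColor(a,cv2.COLOR_BGR2HSV)
    m=((h[...,1]<125)&(h[...,1]>25)&(h[...,0]>12)&(h[...,0]<45)&(h[...,2]>115)).astype(np.uint8)
    M=np.zeros_like(m); P=[proj(d,B+[165*np.cos(t),165*np.sin(t),z]) for t in np.arange(0,6.3,.2) for z in (0,65)]
    cv2.fillConvexPoly(M,cv2.convexHull(np.array(P,np.float32)).astype(int),1); m&=M
    k,l,s,c=cv2.connectedComponentsWithStats(m)
    for i in range(1,k):
        if s[i,4]>12: print(n,c[i].round(0),s[i,2:],ray(d,*c[i],18)[:2]-B[:2],np.median(h[l==i],0))
w=ims['wrist'][:,150:490]; t=ims['top'][150:300,350:520]; s=ims['scene'][40:200,160:320]
cv2.imwrite('pics/'+sys.argv[1],np.hstack([w,cv2.resize(np.vstack([cv2.resize(t,(230,200)),cv2.resize(s,(230,200))]),(460,400),interpolation=cv2.INTER_CUBIC)]) if 0 else np.hstack([w,np.vstack([cv2.resize(t,(227,200),interpolation=2),cv2.resize(s,(227,200),interpolation=2)])]))
E
python3 bl.py m2.png
```

```text
top [404. 222.] [ 96 116 551] [ 1.9 85.7] [ 25.  77. 156.]
top [408. 223.] [  51   83 1394] [ 0.5 73.1] [ 15.  35. 117.]
top [476. 226.] [  51   90 1486] [ -11.8 -126.5] [ 21.  53. 162.]
top [427. 200.] [18 10 41] [66.4 16.4] [ 17.  45. 131.]
top [428. 216.] [ 25  21 285] [20.3 14.1] [ 18.  77. 144.]
top [443. 235.] [ 7  6 20] [-38.8 -28.3] [ 17.   43.  131.5]
top [433. 240.] [ 7  4 18] [-52.5   3.1] [ 17.   42.  134.5]
top [439. 251.] [ 7  6 26] [-84.7 -15.3] [ 17.  43. 147.]
top [475. 263.] [17 16 96] [-123.  -117.7] [ 19.  57. 120.]
scene [277. 157.] [ 86  96 806] [  3.3 117.3] [ 25. 103. 139.]
scene [226. 117.] [ 7  8 39] [ -64.8 -114.9] [ 17.  98. 125.]
scene [247. 123.] [ 16  15 179] [-72.7 -42.3] [ 17.  97. 130.]
scene [236. 169.] [ 6  5 20] [93.8 45.2] [ 29.  65. 134.]
wrist [157.  86.] [ 138  212 4187] [-170.    21.7] [ 27. 107. 245.]
wrist [480. 118.] [ 123  295 2648] [111.4 119.8] [ 16.  50. 181.]
wrist [301.  51.] [13  5 23] [-63. 103.] [ 13.  41. 170.]
wrist [314.  52.] [13 12 67] [-52.4 106.7] [ 14.  39. 194.]
wrist [324.  51.] [ 4  7 14] [-45.  111.6] [ 14.   40.5 192.
[... 1380 characters left out ...]
16.  47. 132.]
wrist [287. 216.] [ 11  30 135] [-14.1 -43. ] [ 14.  46. 183.]
wrist [159. 203.] [ 8  8 19] [-134.5  -84.1] [ 14.  43. 124.]
wrist [166. 209.] [15 10 42] [-126.9  -86.5] [ 14.  41. 123.]
wrist [171. 244.] [ 9  7 22] [-109.9 -120.5] [ 14.  43. 128.]
wrist [165. 247.] [ 8  9 16] [-114.7 -126.9] [ 14.  44. 128.]
wrist [484. 252.] [ 8  6 16] [188.3   5.8] [ 15.5  56.5 118. ]
wrist [469. 272.] [ 9 15 33] [185.8 -20.1] [ 14.  52. 117.]
wrist [458. 271.] [ 6  9 16] [175.  -24.1] [ 14.  51. 117.]
wrist [317. 336.] [ 79  15 937] [  72.1 -158.6] [ 17.  39. 123.]
wrist [293. 356.] [ 7 13 43] [  59.5 -194.7] [ 17.  55. 195.]
wrist [342. 357.] [ 7 10 20] [ 109.7 -172.2] [ 15.5  49.  178.5]
```

View pics/m2.png

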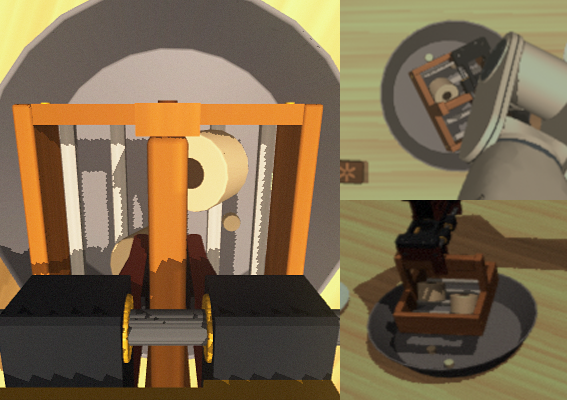

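The mosaic shows the left and right slats now empty. One button is visible in the basin (scene ≈(236,169), wrist ≈(382,222)), and one prop has tipped but is still inside. I'll do one more shake, then raise the sieve to count the buttons in the basin.

arm_command(
  series=[
    {"linear": [0, 0.022, 0], "turn": 0},
    {"linear": [0, -0.022, 0], "turn": 0},
    {"linear": [0, -0.022, 0], "turn": 0},
    {"linear": [0, 0.022, 0], "turn": 0},
    {"linear": [0, 0.022, 0], "turn": 0},
    {"linear": [0, -0.022, 0], "turn": 0},
    {"linear": [0, -0.022, 0], "turn": 0},
    {"linear": [0, 0.022, 0], "turn": 0},
    {"linear": [0, 0.022, 0], "turn": 0},
    {"linear": [0, -0.022, 0], "turn": 0},
  ],
)

```text
t: 11.1
ee_pos: [492.3, -252.7, 201.5]
orientation: [1.689, 2.643, 0.003]
ft_force: [-2.1, -1.4, -6.4]
width: 15.9
grasp_force: 30.0
```

arm_command(
  series=[
    {"linear": [0, 0, 0], "turn": 0},
    {"linear": [0, 0, 0], "turn": 0},
    {"linear": [0, 0, -0.005], "turn": 0},
    {"linear": [0, 0, -0.01], "turn": 0},
    {"linear": [0, 0, -0.015], "turn": 0},
    {"linear": [0, 0, -0.02], "turn": 0},
    {"linear": [0, 0, -0.02], "turn": 0},
    {"linear": [0, 0, -0.02], "turn": 0},
    {"linear": [0, 0, -0.02], "turn": 0},
    {"linear": [0, 0, -0.02], "turn": 0},
  ],
)

```text
t: 12.1
ee_pos: [488.2, -253.0, 332.5]
orientation: [1.694, 2.644, 0.0]
ft_force: [-0.0, 0.2, -7.4]
width: 15.9
grasp_force: 30.0
```

arm_command(
  series=[
    {"linear": [0, 0, -0.02], "turn": 0},
    {"linear": [0, 0, -0.015], "turn": 0},
    {"linear": [0, 0, -0.01], "turn": 0},
    {"linear": [0, 0, -0.005], "turn": 0},
    {"linear": [0, 0, 0], "turn": 0},
    {"linear": [0, 0, 0], "turn": 0},
  ],
)

```text
t: 12.7
ee_pos: [487.8, -252.9, 380.0]
orientation: [-1.694, -2.644, 0.0]
ft_force: [0.4, 0.9, -6.4]
width: 15.8
grasp_force: 30.0
```

```bash
cat > lk.py <<'E'
from h import *
import sys
n=sys.argv[1]
D={k:cam(k) for k in('scene','top','wrist')}
for k,d in D.items():
    cv2.imwrite(f'pics/{n}_{k}.png',d['frame'])
d=D['scene']; a=d['frame']; B=np.array([488,-252,6.])
M=np.zeros(a.shape[:2],np.uint8)
P=[proj(d,B+[118*np.cos(t),118*np.sin(t),4]) for t in np.arange(0,6.3,.1)]
cv2.fillConvexPoly(M,np.array(P).astype(int),1)
h=cv2.cvtColor(a,cv2.COLOR_BGR2HSV); print('med',np.median(h[M>0],0))
m=((h[...,2]>105)&(M>0)).astype(np.uint8)
k,l,s,c=cv2.connectedComponentsWithStats(m)
for i in range(1,k):
    if s[i,4]>4: print(c[i].round(0),s[i,2:],ray(d,*c[i],14)[:2]-B[:2],np.median(h[l==i],0))
E
python3 lk.py n1; python3 st.py
```

```text
med [14. 33. 80.]
[257. 141.] [ 6  4 19] [-26.8  26.5] [ 29.  64. 132.]
[224. 158.] [ 6  5 22] [ 74.2 -13.5] [ 28.   64.5 133. ]
[236. 169.] [ 7  5 26] [90.5 42.5] [ 28.   65.5 133. ]
12.85 [ 487.8 -253.   379.8] [[-0.418, 0.909, -0.001], [0.909, 0.418, 0.001], [0.001, -0.001, -1.0]] [-0.4 -1.2 -7.2] [-0.05  0.05  0.03] 15.67987150277039 29.998770654201508
```

There are three separate button-sized blobs inside the basin floor circle, so all three have dropped. I'm carrying the sieve to a clear spot near (650, 40) beside the basin.

arm_command(
  series=[
    {"linear": [0.0024, 0.0032, 0], "turn": 0},
    {"linear": [0.0047, 0.0064, 0], "turn": 0},
    {"linear": [0.0071, 0.0097, 0], "turn": 0},
    {"linear": [0.0095, 0.0129, 0], "turn": 0},
    {"linear": [0.0119, 0.0161, 0], "turn": 0},
    {"linear": [0.013, 0.0177, 0], "turn": 0},
    {"linear": [0.013, 0.0177, 0], "turn": 0},
    {"linear": [0.013, 0.0177, 0], "turn": 0},
    {"linear": [0.013, 0.0177, 0], "turn": 0},
    {"linear": [0.013, 0.0177, 0], "turn": 0},
  ],
)

```text
t: 13.85
ee_pos: [571.1, -102.3, 380.7]
orientation: [-1.694, -2.646, -0.001]
ft_force: [-0.3, -0.6, -6.7]
width: 15.9
grasp_force: 30.0
```

arm_command(
  series=[
    {"linear": [0.013, 0.0177, 0], "turn": 0},
    {"linear": [0.013, 0.0177, 0], "turn": 0},
    {"linear": [0.013, 0.0177, 0], "turn": 0},
    {"linear": [0.013, 0.0177, 0], "turn": 0},
    {"linear": [0.0119, 0.0161, 0], "turn": 0},
    {"linear": [0.0107, 0.0145, 0], "turn": 0},
    {"linear": [0.0083, 0.0113, 0], "turn": 0},
    {"linear": [0.0065, 0.0089, 0], "turn": 0},
    {"linear": [0.0047, 0.0064, 0], "turn": 0},
    {"linear": [0.0036, 0.0048, 0], "turn": 0},
  ],
)

```text
t: 14.85
ee_pos: [650.4, 40.0, 380.6]
orientation: [-1.695, -2.645, 0.0]
ft_force: [0.2, -0.3, -6.6]
width: 15.8
grasp_force: 30.0
```

arm_command(
  series=[
    {"linear": [0, 0, 0.005], "turn": 0},
    {"linear": [0, 0, 0.01], "turn": 0},
    {"linear": [0, 0, 0.015], "turn": 0},
    {"linear": [0, 0, 0.02], "turn": 0},
    {"linear": [0, 0, 0.025], "turn": 0},
    {"linear": [0, 0, 0.025], "turn": 0},
    {"linear": [0, 0, 0.025], "turn": 0},
    {"linear": [0, 0, 0.025], "turn": 0},
    {"linear": [0, 0, 0.025], "turn": 0},
    {"linear": [0, 0, 0.025], "turn": 0},
  ],
)

```text
t: 15.85
ee_pos: [649.3, 39.1, 178.5]
orientation: [-1.695, -2.644, 0.001]
ft_force: [0.5, -0.2, -7.5]
width: 15.8
grasp_force: 30.0
```

arm_command(
  series=[
    {"linear": [0, 0, 0.02], "turn": 0},
    {"linear": [0, 0, 0.015], "turn": 0},
    {"linear": [0, 0, 0.01], "turn": 0},
    {"linear": [0, 0, 0.006], "turn": 0},
    {"linear": [0, 0, 0.004], "turn": 0},
    {"linear": [0, 0, 0.004], "turn": 0},
    {"linear": [0, 0, 0.002], "turn": 0},
    {"linear": [0, 0, 0], "turn": 0},
    {"linear": [0, 0, 0], "turn": 0},
  ],
)

```text
t: 16.75
ee_pos: [650.5, 39.7, 120.1]
orientation: [1.695, 2.645, 0.001]
ft_force: [0.3, 0.7, -6.3]
width: 15.8
grasp_force: 30.0
```

```bash
python3 lk.py n2; python3 st.py
```

```text
med [14. 33. 44.]
[278. 142.] [4 2 5] [-53.2  83.3] [ 19.  65. 119.]
[224. 158.] [ 6  5 25] [ 74.  -13.8] [ 28.  63. 138.]
16.9 [650.4  39.7 120. ] [[-0.418, 0.909, 0.001], [0.909, 0.418, 0.0], [-0.0, 0.001, -1.0]] [ 0.1 -0.1 -6.9] [-0.1   0.1  -0.02] 16.01281034100108 29.99890297651291
```

arm_command(
  series=[
    {"linear": [0, 0, 0.002], "turn": 0},
    {"linear": [0, 0, 0.002], "turn": 0},
    {"linear": [0, 0, 0.0015], "turn": 0},
    {"linear": [0, 0, 0.001], "turn": 0},
    {"linear": [0, 0, 0.0005], "turn": 0},
    {"linear": [0, 0, 0], "turn": 0},
    {"linear": [0, 0, 0], "turn": 0},
  ],
)

```text
t: 17.6
ee_pos: [650.0, 40.3, 114.9]
orientation: [-1.695, -2.645, -0.001]
ft_force: [-9.4, 3.5, 12.9]
width: 16.1
grasp_force: 30.0
```

The sieve touched about 2 mm higher than expected and with a side force. I'll use the last view to check before releasing.

```bash
python3 lk.py n3; python3 - <<'E'
from h import *
s=cv2.imread('pics/n3_scene.png'); t=cv2.imread('pics/n3_top.png'); w=cv2.imread('pics/n3_wrist.png')
d=cam('scene'); u,v=proj(d,[650,40,60]).astype(int); e=cam('top'); p,q=proj(e,[650,40,60]).astype(int); print(u,v,p,q)
r=lambda i,W,H: cv2.resize(i,(W,H),interpolation=2)
cv2.imwrite('pics/z.png',np.hstack([np.vstack([r(s[v-55:v+45,u-65:u+65],390,300),r(w[80:300,150:490],390,300)]),np.vstack([r(t[q-45:q+45,p-60:p+60],400,300),r(e['frame'][155:287,350:526],400,300)])]))
E
```

```text
med [14. 33. 44.]
[224. 158.] [ 7  5 27] [ 73.9 -13.1] [ 28.  63. 135.]
300 213 334 168
```

View pics/z.png

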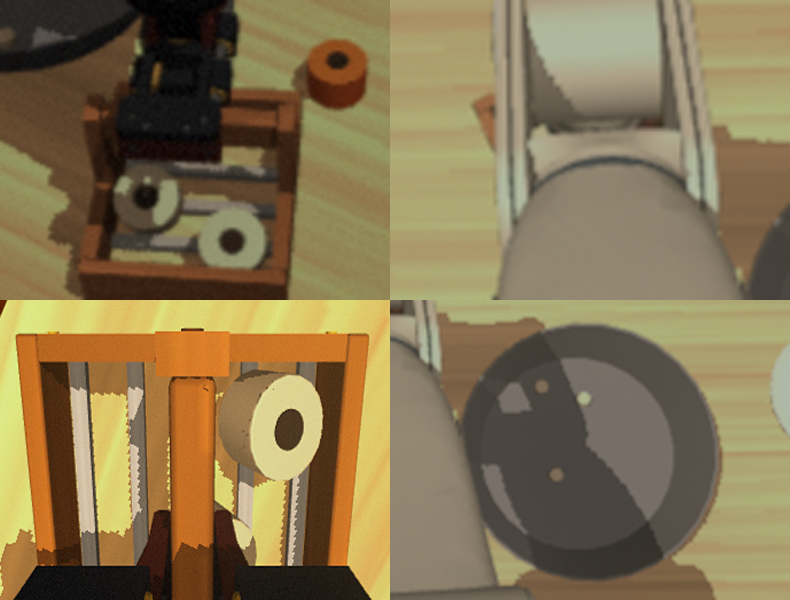

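All three buttons are in the basin (bottom-right panel), and both props are in the sieve, one of them tipped. I'll release, back off straight up and check that the sieve is level.

arm_command(
  series=[
    {"linear": [0, 0, -0.001], "turn": 0},
    {"linear": [0, 0, 0], "turn": 0},
    {"linear": [0, 0, 0], "turn": 0},
  ],
)

```text
t: 18.15
ee_pos: [650.3, 40.2, 114.9]
orientation: [-1.695, -2.645, -0.001]
ft_force: [-5.4, 3.5, 6.7]
width: 15.8
grasp_force: 30.0
```

arm_command(
  series=[
    {"linear": [0, 0, 0], "turn": 0},
    {"linear": [0, 0, 0], "turn": 0},
    {"linear": [0, 0, 0], "turn": 0},
    {"linear": [0, 0, 0], "turn": 0},
    {"linear": [0, 0, 0], "turn": 0},
    {"linear": [0, 0, 0], "turn": 0},
    {"linear": [0, 0, 0], "turn": 0},
    {"linear": [0, 0, 0], "turn": 0},
  ],
  jaw=1,
)

```text
t: 18.95
ee_pos: [650.2, 39.6, 113.6]
orientation: [-1.695, -2.645, 0.0]
ft_force: [-0.2, -0.4, -0.2]
width: 76.6
grasp_force: 0.0
```

arm_command(
  series=[
    {"linear": [0, 0, -0.005], "turn": 0},
    {"linear": [0, 0, -0.01], "turn": 0},
    {"linear": [0, 0, -0.02], "turn": 0},
    {"linear": [0, 0, -0.025], "turn": 0},
    {"linear": [0, 0, -0.03], "turn": 0},
    {"linear": [0, 0, -0.03], "turn": 0},
    {"linear": [0, 0, -0.01], "turn": 0},
    {"linear": [0, 0, 0], "turn": 0},
    {"linear": [0, 0, 0], "turn": 0},
  ],
)

```text
t: 19.85
ee_pos: [649.6, 39.6, 242.8]
orientation: [-1.694, -2.644, 0.001]
ft_force: [-0.1, -0.8, 0.3]
width: 87.8
grasp_force: 0.0
```

```bash
python3 st.py; python3 - <<'E'
from h import *
d=cam('wrist'); a=d['frame']; cv2.imwrite('pics/w4.png',a)
h=cv2.cvtColor(a,cv2.COLOR_BGR2HSV)
m=((h[...,0]<15)&(h[...,1]>150)&(h[...,2]>110)).astype(np.uint8); m[255:]=0
c=max(cv2.findContours(m,0,2)[0],key=cv2.contourArea); print(cv2.boundingRect(c),cv2.contourArea(c))
r=cv2.minAreaRect(c); print(r)
for p in cv2.approxPolyDP(c,3,True)[:,0]: print(p,ray(d,*p,50))
x=np.array([.909,.418]);y=np.array([-.418,.909])
for sx in(92,-92):
  for sy in(77,-77):
    w=np.array([650,40])+sx*x+sy*y; print('pred',sx,sy,proj(d,[*w,50]),proj(d,[*w,60]))
E
```

```text
19.85 [649.6  39.6 242.8] [[-0.418, 0.909, -0.001], [0.909, 0.418, -0.0], [0.0, -0.001, -1.0]] [-0.1 -0.8  0.3] [-0.    0.03  0.01] 87.77860102252353 0.0
(223, 104, 191, 151) 8024.5
((318.9857177734375, 178.9591064453125), (150.01332092285156, 189.982177734375), 89.21517944335938)
[223 107] [537.8  69.   50. ]
[232 232] [590.6 -46.2  50. ]
[237 252] [603.6 -65.3  50. ]
[291 254] [657.  -43.3  50. ]
[294 245] [655.8 -32.4  50. ]
[243 243] [605.6 -53.   50. ]
[235 118] [551.8  64.2  50. ]
[301 114] [607.9  94.   50. ]
[303 121] [612.2  88.9  50. ]
[311 122] [619.6  91.2  50. ]
[310 254] [675.5 -34.8  50. ]
[327 248] [689.1 -20.9  50. ]
[328 123] [634.9  97.2  50. ]
[320 122] [627.5  94.8  50. ]
[351 116] [652.1 112.3  50. ]
[402 119] [697.8 130.2  50. ]
[394 243] [751.3  14.   50. ]
[330 244] [690.1 -15.4  50. ]
[334 253] [698.4 -23.   50. ]
[402 252] [764.    8.4  50. ]
[413 107] [702.  144.3  50. ]
pred 92 77 [414.6 102.6] [417.6 102.5]
pred 92 -77 [403.6 252.6] [405.9 256.6]
pred -92 77 [220.4 102.8] [217.4 102.7]
pred -92 -77 [231.6 252.7] [229.2 256.6]
```

The rim corners match a flat sieve at z = 50 to within a few pixels, symmetric left to right. The gripper is clear, so I'm handing in.

```bash
python3 -c "
from workcell import ctrl
print(ctrl.close_job())"
```

```text
the job is handed in; nothing more can be done
None
```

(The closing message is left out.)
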